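# Aim the packing chute at the empty carton and lock it

## Robot

A 6-joint arm with a two-finger parallel gripper is mounted at the origin on the work surface. World frame = base frame: x ahead of the robot, y to its left, z up, the work surface at z = 0. Lengths are in m, angles in rad, forces in N, time in s.
With the tool pointing down it reaches from about 0.3 to 0.75 m from the base axis. Payload 8.5 kg.
Tool frame: the origin (TCP) lies on the centre line of the jaws, within the pads' length; the fingertips stand 11 mm ahead of it and the grasp point (between the pads) lies 8 mm behind it; z points along the fingers, y is the direction in which the jaws open and shut (so a half turn about z gives the same grasp; the last joint's range is limited). The gripper opens to 85 mm and grips with 20 to 120 N. Pads are 22 mm wide; open, the fingers measure 114 mm over their backs; the gripper's body (76 mm by 85 mm) begins 54 mm behind the grasp point. The pads swing forward as they close: fully open they stand 13 mm farther back than shut.
Start: joints at [-1.504, 0.381, 1.297, -0, 1.464, -0.215], TCP at [0.153, -0.528, 0.242] pointing down, gripper open.
Joint ranges: [-3.11, 3.11], [-0.89, 2.33], [0.22, 2.48], [-1.42, 4.56], [0.17, 2.85], [-2.88, 2.88]. Speed limits (rad/s): [2.39, 2.39, 3.14, 3.14, 3.14, 3.14].

## Interface

Orientations are given as [roll, pitch, yaw] about the fixed x, y, z axes, in that order (R = Rz(yaw) Ry(pitch) Rx(roll)).
In Python, from bench import arm gives the robot as it stands.
- The arm moves only by the shell command python3 -m crank 'ROWS' [FORCE]. ROWS is JSON, a list of rows, each an object of numbers: "grip": the gripper's target within -1 to 1 (fully open at 1, half-way at 0, shut at -1); "x", "y", "z": the shift along the tool's x, y, z in units of 2 cm (1.0 is 2 cm); "ax", "ay", "az": the turn, a rotation vector about the tool's x, y, z in units of 0.1 rad (1.0 is 0.1 rad). In form: [{"grip": .., "x": .., "y": .., "z": .., "ax": .., "ay": .., "az": ..}, ...]. A call has 1 to 20 rows; each row shifts and turns the pose as measured when the row begins, along the tool's axes as they then stand; what a row does not reach is not made up. A row lasts 1/8 s, in which the tool goes at most 62.5 mm and 10.7 degrees, less where a joint would pass 70% of its speed; a pose out of reach is approached as far as the arm can. A call with a number of a shift or a turn outside -1 to 1 is refused whole. A call with a gripper value outside its range is refused whole. The fingers move at their own pace and stop on an object; FORCE is the grip in N (left out, the last holds). Time passes only in rows, so rows that do not move let the fingers close. It gives the time, the measured TCP pose, the force and the opening at its end, in the units of the state.
- arm.get_state(): the state, without advancing time (a new reading comes with each control period).
- arm.grab_frame(name): name is "side" or "top"; returns the picture (480x640x3 uint8, red, green, blue); there is no depth.
- arm.camera_params(name): a dict with "fx", "fy", "cx", "cy" (pixels), "D" ([k1, k2, p1, p2, k3] as OpenCV has them; the pictures are not rectified), "cam_to_world" (4x4, takes a point from camera to world coordinates). Camera axes: x right, y down, z forward; pixel columns grow to the right and rows downward; lengths in m; the calibration is good to about 2 mm. A picture is of the moment at which its call begins. camera_params takes no time and is no camera call.
- arm.hand_in(): hands the job in, once; it reports no verdict.
The state is a dict: "t": time; "joints": joint angles; "qd": joint speeds; "joint_efforts": joint torques, N m; "tcp_pos": TCP position; "tool_rot": TCP orientation; "wrist_force": force on the tool from outside, world axes, zero at the start; "ft_torque": the same for the moment, N m; "width": finger opening in m.
Only numpy, scipy, OpenCV 4.12 (cv2) and the standard library are available. Lean on these libraries where they do the work, as an engineer would, in place of code of your own. Each camera call takes 0.05 s, during which the arm holds its last target.

## Task

Two of the three shallow cartons around the swivel chute are already filled with tube sleeves. With a fingertip, gently push the chute's blue arm round until the steel chute points at the middle of the empty carton, and only then push the red lock lever all the way round to its stop, anticlockwise seen from above. Only push: do not grip the arm or the lever, leave the loose things on the bench where they are, and finish clear of everything.

Things in the scene. Friction and masses are not known exactly. Their poses are not given: they have to be found in the camera images.
- pivot (a point): the chute's upright turning axis on its fixed grey stand, at the height of the middle of the blue arm (103 mm above the bench). Its x axis is the direction that the chute points in when chute reads 0; z is up. The stand's dark base plate is 180 x 180 x 12 mm
- chute (a joint): turn of the chute about the upright axis, rad, 0 along the x axis of pivot, growing anticlockwise seen from above; range -1.25 to 0.8. It turns stiffly (about 2 N at the blue arm's outer half) and stays where it is left. The chute is a sloping steel trough 90 mm wide, from 35 mm behind the axis (its highest part, top edge about 200 mm above the bench) to its low mouth 215 mm ahead of the axis (underside about 83 mm above the bench)
- push_mid (a point): push point on the blue arm, 135 mm from the axis, 103 mm above the bench. The arm is a level bar at a right angle to the chute, on its left (looking from axis to mouth), 14 mm wide, 25 mm high (90 to 115 mm above the bench), free on both sides and below, from the hub (38 mm radius) to a black ball 30 mm across centred 163 mm from the axis. Arm and chute turn as one about the axis
- aim (a point): point on the chute's centre line 245 mm ahead of the axis, turning with the chute: where parts from the mouth land; 85 mm above the bench. Seen from above it should come to the middle of the empty carton
- empty_mid (a point): middle of the mouth of the empty carton, an open cardboard carton 135 x 135 x 60 mm high, fixed to the bench about 245 mm from the chute's axis. The other two cartons, of the same size, hold two tube fittings each; which of the three places is the empty one's varies. The chute swings over all three
- lock_axis (a point): upright turning axis of the red lock lever, on a grey post on the stand's foot, to the right of the stand (about 240 mm from the chute's axis); 60 mm above the bench. x and z axes parallel to those of pivot
- lock (a joint): turn of the lock lever, rad, from 0 (open, lever pointing to the right, along -y of lock_axis) anticlockwise seen from above to 1.35 (locked, at its stop, lever pointing nearly along +x of lock_axis, away from the robot). Starts at 0 to 0.3; stays where it is left; about 1.2 N at lock_mid turns it
- lock_mid (a point): push point on the red lever, 60 mm from its axis, 60 mm above the bench. The lever is a bar 14 mm wide, 20 mm high (50 to 70 mm above the bench), free on both sides and below beyond the post and foot (post radius 18 mm; foot 12 mm high), ending in a red ball 26 mm across, 85 mm from the axis
- sleeve_a: zinc-plated tube sleeve, 90 mm long, 70 mm wide, 54 mm high, 0.6 kg, lying loose to the left of the stand. Origin: middle of its underside. Leave alone
- sleeve_b: the same kind of sleeve, duller, loose at the left near the robot. Origin: middle of its underside. Leave alone
- sleeve_c: the same kind of sleeve, loose at the right. Origin: middle of its underside. Leave alone
- tin: upright steel tin, 64 mm across, 85 mm high, loose at the left. Origin: middle of its underside. Leave alone
- spanner: flat spanner 200 mm long, loose at the left. Leave alone
- tape: roll of brown tape lying flat, 90 mm across, 48 mm high, loose at the right. Origin: middle of its underside. Leave alone
- packet: small cardboard packet 90 x 60 x 45 mm high, loose at the right. Origin: middle of its underside. Leave alone

How it is judged:
On the way, in this order (a step that is already met when the one before it is completed fails the run):
1. the chute points at the middle of the empty carton and is at rest (horizontal distance between aim and empty_mid below 0.028 m and velocity of joint chute between -0.05 and 0.05 rad/s), for 0.2 s.
2. the lock lever is pushed round to its stop (value of joint lock above 1.15 rad), for 0.2 s.
At the end, for the whole second after the job is handed in: The chute's aim point is within 28 mm (seen from above) of the middle of the empty carton, the chute is at rest, and the lock lever stands past 1.15 rad, its stop being at 1.35 (all of step 1 and value of joint lock above 1.15 rad); the robot touches nothing.
It fails at once if the lock lever is turned past half-way (0.8 rad) while the chute points more than 40 mm beside the middle of the empty carton (value of joint lock above 0.8 rad and horizontal distance between aim and empty_mid above 0.04 m).
It fails at once if the chute is pushed roughly or gripped (more than 38 N from the fingers) (contact force between the fingers and chute above 38 N).
It fails at once if the lock lever is pushed roughly or gripped (more than 38 N from the fingers) (contact force between the fingers and lock above 38 N).
It fails at once if a loose thing on the bench is lifted, carried or shoved more than 25 mm (distance of any of sleeve_a, sleeve_b, sleeve_c, tin, spanner, tape, packet from where it was at the start of the episode above 0.025 m).
It also fails if it takes over 64 s, if anything falls off the work surface, if the arm or the gripper's body presses on something with over 40 N, if the wrist force passes 120 N, or if a joint passes its speed limit or range.

## Working session

There is one attempt and no reset: what is moved stays moved. The work goes in short steps, Python scripts to look and compute and a shell command to move; the robot and the scene stay as the last step left them, time stands still between calls to the robot, and variables do not carry over. Pictures are saved under pics/ and viewed, and the job is handed in when it is done.

```bash
mkdir -p pics; ls
python3 - <<'E'
from bench import arm
import cv2,numpy as np
print(arm.get_state())
for n in("top","side"):
    cv2.imwrite(f"pics/{n}0.png",arm.grab_frame(n)[:,:,::-1]); print(arm.camera_params(n))
E
```

```text
pics
{'t': 0.0, 'joints': array([-1.50426132e+00,  3.81208981e-01,  1.29830221e+00,  6.54399596e-06,
        1.46357995e+00, -2.15315097e-01]), 'qd': array([ 1.07670865e-03,  9.88788539e-04, -1.50650335e-04, -1.64636074e-04,
       -4.69840049e-05, -6.71740755e-04]), 'joint_efforts': array([ 5.20593840e-04, -4.48468637e+01, -2.31272060e+01, -1.46600005e-04,
        4.75818990e-03,  9.10093803e-06]), 'tcp_pos': array([ 0.15294511, -0.52800789,  0.24169081]), 'tool_rot': array([-3.14013016e+00, -3.26514150e-04,  2.81849164e-01]), 'wrist_force': array([-0.10804784, -0.09172563,  0.0567543 ]), 'ft_torque': array([ 0.00083167, -0.00265236, -0.01139671]), 'width': 0.08500863664930787}
{'fx': 560.9895376365141, 'fy': 560.9895376365141, 'cx': 311.27760828377103, 'cy': 237.12289868294016, 'D': array([-0.08025172,  0.        ,  0.        ,  0.        ,  0.        ]), 'cam_to_world': array([[-0.02102205, -0.98740391,  0.15681708,  0.32111902],
       [-0.99970288,  0.02269598,  0.00889124, -0.0022373 ],
       [-0.01233837, -0.15658358, -0.98758764,  1.58761787],
       [ 0.        ,  0.        ,  0.        ,  1.        ]])}
{'fx': 594.5379083278863, 'fy': 594.5379083278863, 'cx': 315.3191812486252, 'cy': 248.53340222711944, 'D': array([-0.09179379,  0.        ,  0.        ,  0.        ,  0.        ]), 'cam_to_world': array([[ 0.966106  , -0.19123847,  0.1733985 ,  0.22826197],
       [-0.25801233, -0.69374974,  0.67241426, -1.18645021],
       [-0.00829631, -0.69436241, -0.71957767,  1.37730213],
       [ 0.        ,  0.        ,  0.        ,  1.        ]])}
```

View pics/top0.png

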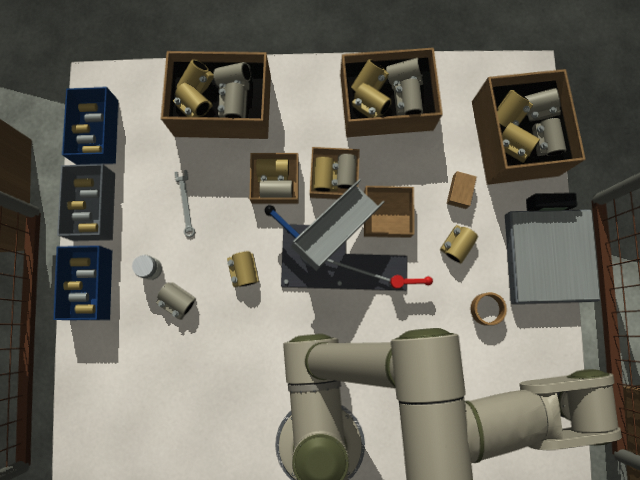

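View pics/side0.png

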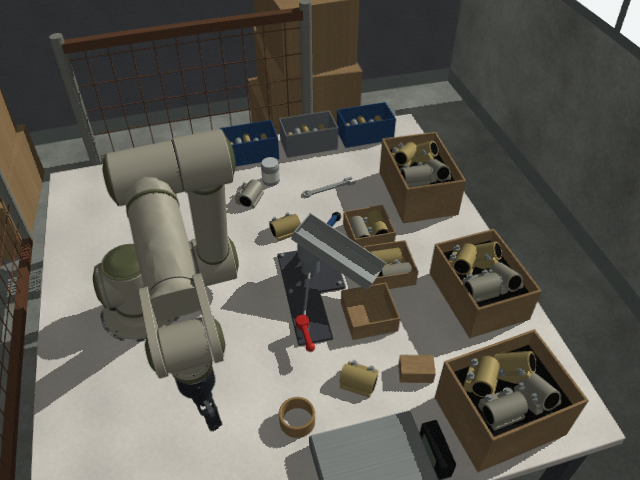

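The empty carton is the right-hand one (top view, about 388,212). The chute points at roughly the gap between the middle and right cartons, the blue ball is at (270,210), and the lock lever runs from (397,282) to (428,281). I'll zoom in next.

```bash
cat > h.py <<'E'
from bench import arm
import cv2,numpy as np
def ray(n,uv):
    p=arm.camera_params(n);K=np.array([[p['fx'],0,p['cx']],[0,p['fy'],p['cy']],[0,0,1]])
    u=cv2.undistortPoints(np.array(uv,float).reshape(-1,1,2),K,p['D']).reshape(-1,2)
    T=p['cam_to_world'];d=np.c_[u,np.ones(len(u))]@T[:3,:3].T
    return T[:3,3],d
def onz(n,uv,z):
    o,d=ray(n,uv);return o+d*((z-o[2])/d[:,2])[:,None]
def proj(n,P):
    p=arm.camera_params(n);K=np.array([[p['fx'],0,p['cx']],[0,p['fy'],p['cy']],[0,0,1]])
    W=np.linalg.inv(p['cam_to_world']);r=cv2.Rodrigues(W[:3,:3])[0]
    return cv2.projectPoints(np.array(P,float).reshape(-1,1,3),r,W[:3,3],K,p['D'])[0].reshape(-1,2)
def crop(n,x,y,w,h,s,f,marks=()):
    im=arm.grab_frame(n)[:,:,::-1].copy()
    im=im[y:y+h,x:x+w];im=cv2.resize(im,None,fx=s,fy=s,interpolation=cv2.INTER_CUBIC)
    for i in range(0,w,20): cv2.putText(im,str(x+i),(i*s,8),0,.3,(0,0,255))
    for i in range(0,h,20): cv2.putText(im,str(y+i),(0,i*s),0,.3,(0,0,255))
    for m in marks: cv2.circle(im,(int((m[0]-x+.5)*s),int((m[1]-y+.5)*s)),3,(255,0,255),1)
    cv2.imwrite(f,im)
E
python3 - <<'E'
from h import *
crop("top",240,140,200,150,4,"pics/c1.png")
im=arm.grab_frame("top")
hsv=cv2.cvtColor(im,cv2.COLOR_RGB2HSV)
red=((hsv[...,0]<8)|(hsv[...,0]>172))&(hsv[...,1]>170)&(hsv[...,2]>80)
red[:250]=0;red[:,:380]=0
ys,xs=np.nonzero(red);print(xs.min(),xs.max(),ys.min(),ys.max())
print(onz("top",[[397,282],[428.5,281]],.06))
E
```

```text
391 431 275 287
[[ 0.43457123 -0.2193536   0.06      ]
 [ 0.43520321 -0.30558322  0.06      ]]
```

View pics/c1.png

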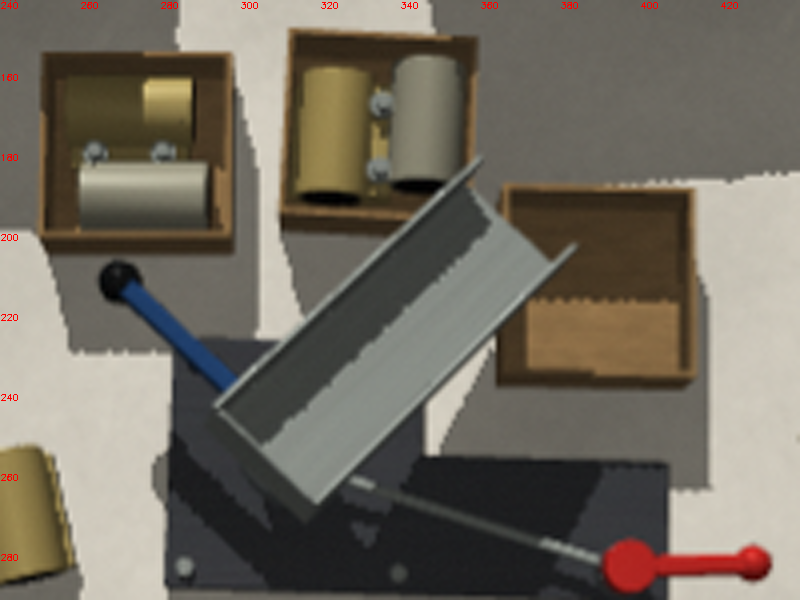

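Run:
```python
from h import *
f=lambda l:[[240+a/4-.4,140+b/4-.4] for a,b in l]
print("carton",onz("top",f([(502,185),(695,189),(497,384),(692,382)]),.06))
print("plate",onz("top",f([(173,338),(424,342),(165,588)]),.012))
print("ball",onz("top",f([(120,281)]),.103))
print("arm",onz("top",f([(225,384)]),.115))
print("mouthTips z~.13",onz("top",f([(481,157),(576,246)]),.13))
print("rear z.2",onz("top",f([(215,405),(316,503)]),.2))
print("lock ",onz("top",f([(630,566),(755,563)]),.065))
print("cart2",onz("top",f([(290,30),(477,38),(280,215)]),.06))
print("cart1",onz("top",f([(43,53),(232,54)]),.06))
```

```text
carton [[ 0.70547011 -0.14212994  0.06      ]
 [ 0.69961058 -0.27723279  0.06      ]
 [ 0.5646057  -0.13349961  0.06      ]
 [ 0.56291145 -0.26819252  0.06      ]]
plate [[ 0.61083728  0.09235792  0.012     ]
 [ 0.60377336 -0.08666552  0.012     ]
 [ 0.43258711  0.10036114  0.012     ]]
ball [[0.63412077 0.12226547 0.103     ]]
arm [[0.55999727 0.0519681  0.115     ]]
mouthTips z~.13 [[ 0.7074396  -0.12239284  0.13      ]
 [ 0.64508311 -0.18336251  0.13      ]]
rear z.2 [[ 0.53304335  0.05532174  0.2       ]
 [ 0.47003551 -0.00644367  0.2       ]]
lock  [[ 0.43663785 -0.21902018  0.065     ]
 [ 0.43660743 -0.30427127  0.065     ]]
cart2 [[ 0.82200341  0.00375147  0.06      ]
 [ 0.81293121 -0.12849151  0.06      ]
 [ 0.68756634  0.01359836  0.06      ]]
cart1 [[0.80963734 0.17922118 0.06      ]
 [0.80533197 0.04516225 0.06      ]]
```

```bash
python3 -m crank '[{"grip":-1,"z":-0.5,"az":-0.9},{"grip":-1,"z":-0.5,"az":-0.9},{"grip":-1,"z":-0.5,"az":-0.9},{"grip":-1,"az":-0.9},{"grip":-1,"x":1,"y":-0.37},{"grip":-1,"x":1,"y":-0.37},{"grip":-1,"x":1,"y":-0.37},{"grip":-1,"x":1,"y":-0.37},{"grip":-1,"x":1,"y":-0.37},{"grip":-1,"x":1,"y":-0.37},{"grip":-1,"x":1,"y":-0.37},{"grip":-1,"x":1,"y":-0.37},{"grip":-1,"x":1,"y":-0.37},{"grip":-1,"x":1,"y":-0.37},{"grip":-1,"x":1,"y":-0.37},{"grip":-1,"x":1,"y":-0.37}]' 40
cat >> h.py <<'E'
def to(x,y,z):
    s=arm.get_state()
    from scipy.spatial.transform import Rotation as R
    M=R.from_euler('xyz',s['tool_rot']).as_matrix()
    print("t",s['t'],"tcp",s['tcp_pos'].round(4),"rot",s['tool_rot'].round(3),"F",s['wrist_force'].round(1),"w",round(s['width'],4))
    print("units",(M.T@(np.array([x,y,z])-s['tcp_pos'])/.02).round(2))
E
python3 -c "
from h import *
to(.5825,.1375,.26)"
```

```text
t 0.2 tcp [ 0.1529 -0.5281  0.242 ] rot [-3.141 -0.     0.282] F [ 0.5  0.7 -0.2] w 0.085
units [ 29.89 -26.    -0.87]invalid input
```

```bash
python3 -m crank '[{"grip":-1,"x":0,"y":0,"z":-0.5,"ax":0,"ay":0,"az":-0.9},{"grip":-1,"x":0,"y":0,"z":-0.5,"ax":0,"ay":0,"az":-0.9}]' 40; python3 -m crank --help
```

```text
t: 0.45
tcp_pos: [0.1529, -0.5277, 0.2613]
tool_rot: [-3.138, -0.001, 0.467]
wrist_force: [-0.2, 0.1, -0.5]
width: 0.0516invalid input: not JSON, or not a number
```

```bash
python3 -m crank '[{"grip":-1,"x":0,"y":0,"z":0,"ax":0,"ay":0,"az":-0.9},{"grip":-1,"x":0,"y":0,"z":0,"ax":0,"ay":0,"az":-0.9},{"grip":-1,"x":1,"y":-0.37,"z":0,"ax":0,"ay":0,"az":0},{"grip":-1,"x":1,"y":-0.37,"z":0,"ax":0,"ay":0,"az":0},{"grip":-1,"x":1,"y":-0.37,"z":0,"ax":0,"ay":0,"az":0},{"grip":-1,"x":1,"y":-0.37,"z":0,"ax":0,"ay":0,"az":0},{"grip":-1,"x":1,"y":-0.37,"z":0,"ax":0,"ay":0,"az":0},{"grip":-1,"x":1,"y":-0.37,"z":0,"ax":0,"ay":0,"az":0},{"grip":-1,"x":1,"y":-0.37,"z":0,"ax":0,"ay":0,"az":0},{"grip":-1,"x":1,"y":-0.37,"z":0,"ax":0,"ay":0,"az":0}]'; python3 -c "
from h import *
to(.5825,.1375,.26)"
```

```text
t: 1.7
tcp_pos: [0.2487, -0.3753, 0.2618]
tool_rot: [-3.139, -0.002, 0.653]
wrist_force: [-0.4, -0.4, -0.1]
width: 0.0
t 1.7 tcp [ 0.2487 -0.3753  0.2618] rot [-3.139e+00 -2.000e-03  6.530e-01] F [-0.4 -0.4 -0.1] w 0.0
units [ 28.83 -10.23   0.18]
```

```bash
python3 -m crank '[{"grip":-1,"x":1,"y":-0.36,"z":0,"ax":0,"ay":0,"az":0},{"grip":-1,"x":1,"y":-0.36,"z":0,"ax":0,"ay":0,"az":0},{"grip":-1,"x":1,"y":-0.36,"z":0,"ax":0,"ay":0,"az":0},{"grip":-1,"x":1,"y":-0.36,"z":0,"ax":0,"ay":0,"az":0},{"grip":-1,"x":1,"y":-0.36,"z":0,"ax":0,"ay":0,"az":0},{"grip":-1,"x":1,"y":-0.36,"z":0,"ax":0,"ay":0,"az":0},{"grip":-1,"x":1,"y":-0.36,"z":0,"ax":0,"ay":0,"az":0},{"grip":-1,"x":1,"y":-0.36,"z":0,"ax":0,"ay":0,"az":0},{"grip":-1,"x":1,"y":-0.36,"z":0,"ax":0,"ay":0,"az":0},{"grip":-1,"x":1,"y":-0.36,"z":0,"ax":0,"ay":0,"az":0},{"grip":-1,"x":1,"y":-0.36,"z":0,"ax":0,"ay":0,"az":0},{"grip":-1,"x":1,"y":-0.36,"z":0,"ax":0,"ay":0,"az":0},{"grip":-1,"x":1,"y":-0.36,"z":0,"ax":0,"ay":0,"az":0},{"grip":-1,"x":1,"y":-0.36,"z":0,"ax":0,"ay":0,"az":0},{"grip":-1,"x":1,"y":-0.36,"z":0,"ax":0,"ay":0,"az":0},{"grip":-1,"x":1,"y":-0.36,"z":0,"ax":0,"ay":0,"az":0}]'; python3 -c "
from h import *
to(.5825,.1375,.26)"
```

```text
t: 3.7
tcp_pos: [0.4395, -0.0667, 0.2635]
tool_rot: [3.141, -0.003, 0.655]
wrist_force: [0.1, -0.2, -0.2]
width: 0.0
t 3.7 tcp [ 0.4395 -0.0667  0.2635] rot [ 3.141e+00 -3.000e-03  6.550e-01] F [ 0.1 -0.2 -0.2] w 0.0
units [11.89 -3.74  0.2 ]
```

```bash
python3 -m crank '[{"grip":-1,"x":1,"y":-0.4,"z":0,"ax":0,"ay":0,"az":0},{"grip":-1,"x":1,"y":-0.4,"z":0,"ax":0,"ay":0,"az":0},{"grip":-1,"x":1,"y":-0.4,"z":0,"ax":0,"ay":0,"az":0},{"grip":-1,"x":1,"y":-0.4,"z":0,"ax":0,"ay":0,"az":0},{"grip":-1,"x":1,"y":-0.3,"z":0,"ax":0,"ay":0,"az":0},{"grip":-1,"x":1,"y":-0.3,"z":0,"ax":0,"ay":0,"az":0},{"grip":-1,"x":1,"y":-0.3,"z":0,"ax":0,"ay":0,"az":0},{"grip":-1,"x":1,"y":-0.3,"z":0,"ax":0,"ay":0,"az":0},{"grip":-1,"x":1,"y":-0.3,"z":0,"ax":0,"ay":0,"az":0},{"grip":-1,"x":1,"y":-0.3,"z":0,"ax":0,"ay":0,"az":0},{"grip":-1,"x":1,"y":-0.3,"z":0,"ax":0,"ay":0,"az":0},{"grip":-1,"x":0.9,"y":-0.3,"z":0,"ax":0,"ay":0,"az":0},{"grip":-1,"x":0,"y":0,"z":0,"ax":0,"ay":0,"az":0},{"grip":-1,"x":0,"y":0,"z":0,"ax":0,"ay":0,"az":0}]'; python3 -c "
from h import *
to(.5825,.1375,.099)
crop('top',200,120,260,190,3,'pics/c2.png')
im=arm.grab_frame('side')[180:340,220:430,::-1];cv2.imwrite('pics/s2.png',cv2.resize(im,None,fx=3,fy=3))"
```

```text
t: 5.45
tcp_pos: [0.5779, 0.1609, 0.2638]
tool_rot: [3.141, -0.002, 0.659]
wrist_force: [0.2, 0.1, 0.4]
width: 0.0002
t 5.45 tcp [0.5779 0.1609 0.2638] rot [ 3.141e+00 -2.000e-03  6.590e-01] F [0.2 0.1 0.4] w 0.0002
units [-0.55  1.06  8.24]
```

View pics/c2.png

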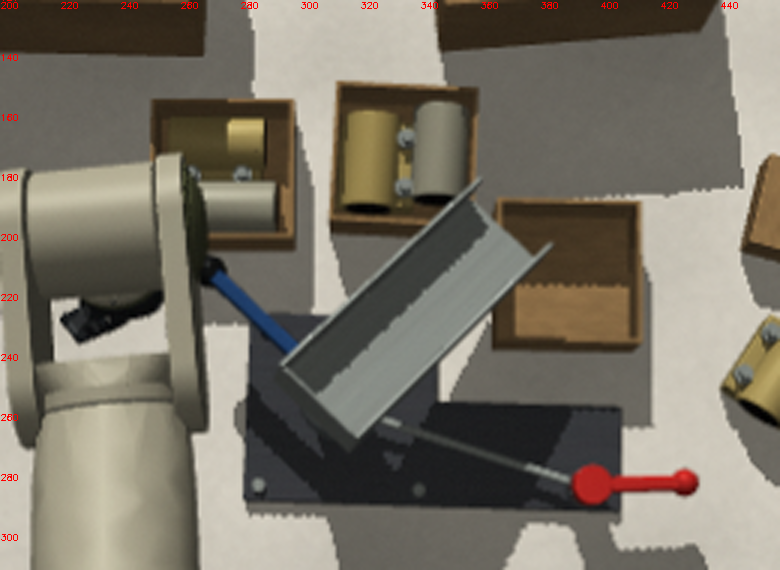

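View pics/s2.png

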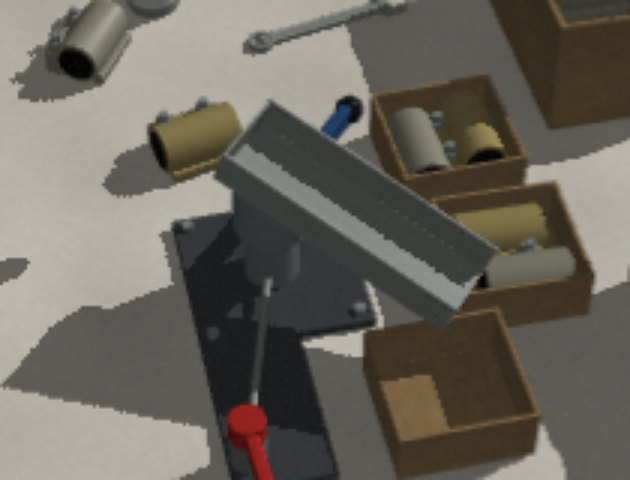

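```bash
python3 -c "
from h import *
p=arm.get_state()['tcp_pos'];print(proj('side',[p]),proj('top',[p]))
cv2.imwrite('pics/s3.png',arm.grab_frame('side')[:,:,::-1])"
```

```text
[[315.18118706 171.85381749]] [[248.21299938 219.38412837]]
```

View pics/s3.png

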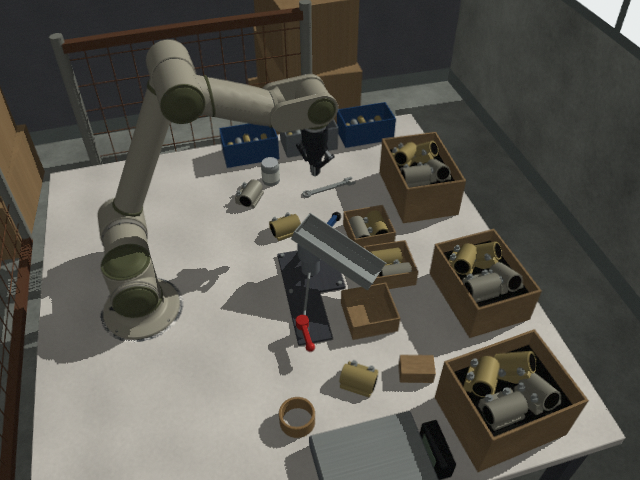

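```bash
python3 -m crank '[{"grip":-1,"x":-0.2,"y":0,"z":1,"ax":0,"ay":0,"az":0},{"grip":-1,"x":-0.2,"y":0,"z":1,"ax":0,"ay":0,"az":0},{"grip":-1,"x":0,"y":0,"z":1,"ax":0,"ay":0,"az":0},{"grip":-1,"x":0,"y":0,"z":1,"ax":0,"ay":0,"az":0},{"grip":-1,"x":0,"y":0,"z":1,"ax":0,"ay":0,"az":0},{"grip":-1,"x":0,"y":0,"z":1,"ax":0,"ay":0,"az":0},{"grip":-1,"x":0,"y":0,"z":1,"ax":0,"ay":0,"az":0},{"grip":-1,"x":0,"y":0,"z":0.8,"ax":0,"ay":0,"az":0},{"grip":-1,"x":0,"y":0,"z":0.5,"ax":0,"ay":0,"az":0},{"grip":-1,"x":0,"y":0,"z":0,"ax":0,"ay":0,"az":0},{"grip":-1,"x":0,"y":0,"z":0,"ax":0,"ay":0,"az":0}]'; python3 -c "
from h import *
to(.600,.1198,.1);to(.6284,.0925,.1)"
```

```text
t: 6.98
tcp_pos: [0.5718, 0.1511, 0.0963]
tool_rot: [3.138, -0.006, 0.652]
wrist_force: [0.1, -0.2, -1.0]
width: -0.0
t 6.975 tcp [0.5718 0.1511 0.0963] rot [ 3.138 -0.006  0.652] F [ 0.1 -0.2 -1. ] w -0.0
units [ 0.17  2.1  -0.17]
t 6.975 tcp [0.5718 0.1511 0.0963] rot [ 3.138 -0.006  0.652] F [ 0.1 -0.2 -1. ] w -0.0
units [ 0.47  4.05 -0.16]
```

```bash
python3 -m crank '[{"grip":-1,"x":0,"y":0.5,"z":-0.15,"ax":0,"ay":0,"az":0},{"grip":-1,"x":0,"y":0.5,"z":0,"ax":0,"ay":0,"az":0},{"grip":-1,"x":0.1,"y":0.4,"z":0,"ax":0,"ay":0,"az":0},{"grip":-1,"x":0.1,"y":0.3,"z":0,"ax":0,"ay":0,"az":0},{"grip":-1,"x":0,"y":0.3,"z":0,"ax":0,"ay":0,"az":0},{"grip":-1,"x":0,"y":0.3,"z":0,"ax":0,"ay":0,"az":0},{"grip":-1,"x":0,"y":0.3,"z":0,"ax":0,"ay":0,"az":0}]'; python3 -c "
from h import *
to(.6284,.0925,.1)"
```

```text
t: 7.85
tcp_pos: [0.6094, 0.11, 0.1011]
tool_rot: [3.137, -0.009, 0.652]
wrist_force: [-0.4, 2.5, -0.5]
width: -0.0003
t 7.85 tcp [0.6094 0.11   0.1011] rot [ 3.137 -0.009  0.652] F [-0.4  2.5 -0.5] w -0.0003
units [0.22 1.27 0.06]
```

In contact, with about 2.5 N of push force. I'll continue gently.

```bash
python3 -m crank '[{"grip":-1,"x":0.05,"y":0.3,"z":0,"ax":0,"ay":0,"az":0},{"grip":-1,"x":0.05,"y":0.3,"z":0,"ax":0,"ay":0,"az":0},{"grip":-1,"x":0.05,"y":0.2,"z":0,"ax":0,"ay":0,"az":0},{"grip":-1,"x":0,"y":0.1,"z":0,"ax":0,"ay":0,"az":0},{"grip":-1,"x":0,"y":0,"z":0,"ax":0,"ay":0,"az":0}]'; python3 -c "
from h import *
to(.6284,.0925,.1)
crop('top',240,140,200,150,4,'pics/c4.png')"
```

```text
t: 8.48
tcp_pos: [0.6229, 0.0961, 0.1008]
tool_rot: [3.139, -0.006, 0.651]
wrist_force: [-1.8, -0.2, 0.5]
width: -0.0001
t 8.475 tcp [0.6229 0.0961 0.1008] rot [ 3.139 -0.006  0.651] F [-1.8 -0.2  0.5] w -0.0001
units [0.11 0.31 0.04]
```

View pics/c4.png

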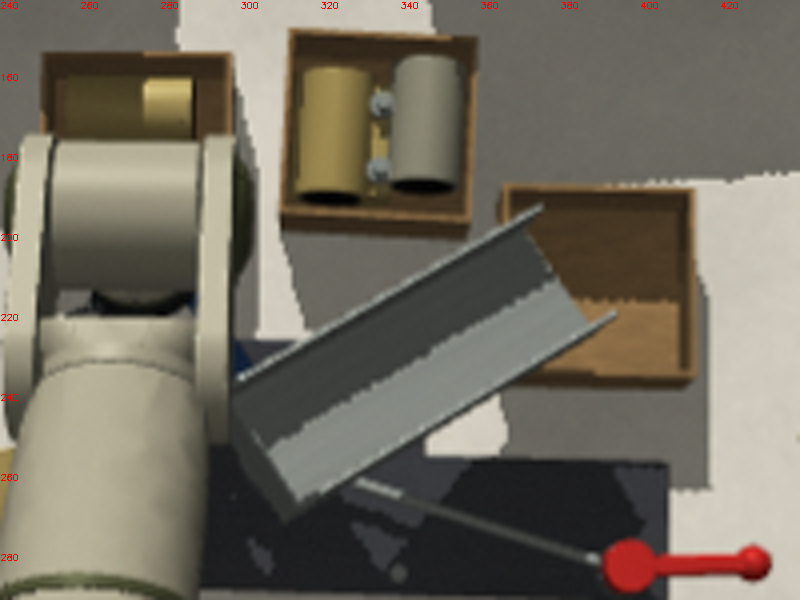

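Run:
```python
from h import *
f=lambda l:[[240+a/4-.4,140+b/4-.4] for a,b in l]
c=np.array([.518,.0068]);E=np.array([.635,-.2065])
for T,Rr in (([(481,157),(576,246)],[(215,405),(316,503)]),([(543,207),(617,315)],[(238,378),(294,505)])):
    t=onz("top",f(T),.13)[:,:2];r=onz("top",f(Rr),.2)[:,:2]
    d=t.mean(0)-c;L=t[0]-r[0];R=t[1]-r[1];w=t[1]-t[0]
    print(np.arctan2(d[1],d[0]),np.arctan2(L[1],L[0]),np.arctan2(R[1],R[0]),np.arctan2(w[1],w[0])+np.pi/2,np.linalg.norm(w),np.linalg.norm(d))
    a=np.arctan2(d[1],d[0]);print(np.linalg.norm(c+.245*np.array([np.cos(a),np.sin(a)])-E))
print(np.arctan2(*(E-c)[::-1]))
```

```text
-0.7898528444929019 -0.7948220231206816 -0.790714659599881 -0.7966428221109823 0.08721027520361109 0.2248190738047493
0.06797263270825506
-1.0242634854945156 -1.0286812451108 -1.0329248677104241 -1.016324466906109 0.08745466530303599 0.2251007149818831
0.011076540355454398
-1.0690876372603382
```

Currently about -1.025 rad against a target of -1.069, which is 11 mm off. That's already inside tolerance, but I'll nudge it about 5 mm further to centre it.

```bash
python3 -m crank '[{"grip":-1,"x":0.05,"y":0.15,"z":0,"ax":0,"ay":0,"az":0},{"grip":-1,"x":0.05,"y":0.1,"z":0,"ax":0,"ay":0,"az":0},{"grip":-1,"x":0,"y":0.05,"z":0,"ax":0,"ay":0,"az":0},{"grip":-1,"x":0,"y":0,"z":0,"ax":0,"ay":0,"az":0},{"grip":-1,"x":0,"y":0,"z":0,"ax":0,"ay":0,"az":0}]'; python3 -c "
from h import *
to(.6284,.0925,.1)"
```

```text
t: 9.15
tcp_pos: [0.6282, 0.0927, 0.1008]
tool_rot: [3.139, -0.006, 0.652]
wrist_force: [-1.1, 0.9, 0.5]
width: -0.0001
t 9.15 tcp [0.6282 0.0927 0.1008] rot [ 3.139 -0.006  0.652] F [-1.1  0.9  0.5] w -0.0001
units [0.   0.01 0.04]
```

Now I'll back straight off (−y), rise and check.

```bash
python3 -m crank '[{"grip":-1,"x":0,"y":-0.5,"z":0,"ax":0,"ay":0,"az":0},{"grip":-1,"x":0,"y":-1,"z":0,"ax":0,"ay":0,"az":0},{"grip":-1,"x":0,"y":-1,"z":0,"ax":0,"ay":0,"az":0},{"grip":-1,"x":0,"y":-0.5,"z":-0.5,"ax":0,"ay":0,"az":0},{"grip":-1,"x":0,"y":0,"z":-1,"ax":0,"ay":0,"az":0},{"grip":-1,"x":0,"y":0,"z":-1,"ax":0,"ay":0,"az":0},{"grip":-1,"x":0,"y":0,"z":-1,"ax":0,"ay":0,"az":0},{"grip":-1,"x":0,"y":0,"z":-1,"ax":0,"ay":0,"az":0},{"grip":-1,"x":0,"y":0,"z":-1,"ax":0,"ay":0,"az":0},{"grip":-1,"x":0,"y":0,"z":-1,"ax":0,"ay":0,"az":0},{"grip":-1,"x":0,"y":0,"z":-1,"ax":0,"ay":0,"az":0},{"grip":-1,"x":0,"y":0,"z":-1,"ax":0,"ay":0,"az":0},{"grip":-1,"x":0,"y":0,"z":0,"ax":0,"ay":0,"az":0}]'; python3 -c "
from h import *
to(.4,-.30,.26)
crop('top',240,140,200,150,4,'pics/c5.png')"
```

```text
t: 10.78
tcp_pos: [0.5844, 0.1491, 0.2842]
tool_rot: [3.132, -0.014, 0.657]
wrist_force: [-0.9, -0.4, -0.8]
width: 0.0001
t 10.775 tcp [0.5844 0.1491 0.2842] rot [ 3.132 -0.014  0.657] F [-0.9 -0.4 -0.8] w 0.0001
units [-21.03  12.13   1.03]
```

View pics/c5.png

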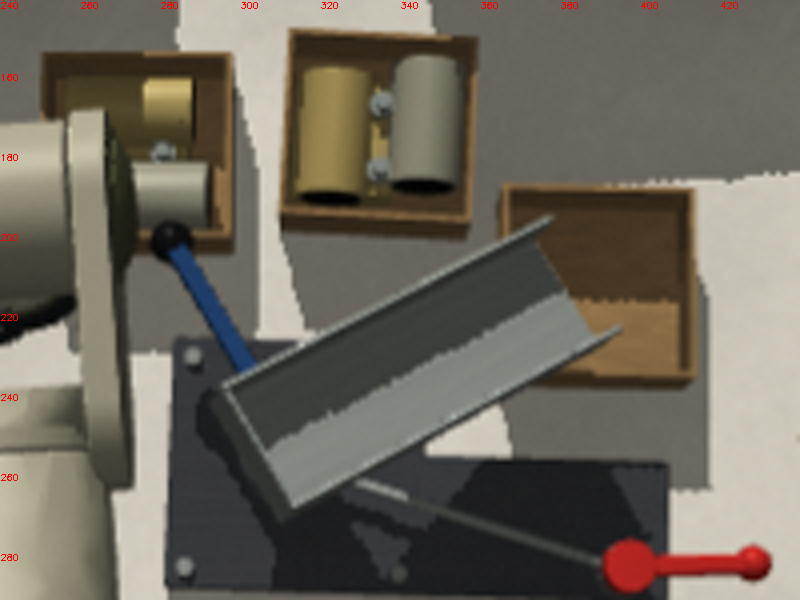

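```bash
python3 - <<'E'
from h import *
f=lambda l:[[240+a/4-.4,140+b/4-.4] for a,b in l]
c=np.array([.518,.0068]);E=np.array([.635,-.2065])
t=onz("top",f([(553,218),(622,328)]),.13)[:,:2];d=t.mean(0)-c;a=np.arctan2(d[1],d[0])
b=onz("top",f([(172,241)]),.103)[0,:2]-c;a2=np.arctan2(b[1],b[0])-np.pi/2
for q in(a,a2):print(q,np.linalg.norm(c+.245*np.array([np.cos(q),np.sin(q)])-E))
ax=np.array([.436,-.2192])
for th in(.04,.3,.6,.9,1.2,1.28):
    ph=-np.pi/2-.043+th;u=np.array([np.cos(ph),np.sin(ph)]);n=np.array([-u[1],u[0]])
    be=th-.043-.655;dd=.007+.011*np.cos(be)+.015*abs(np.sin(be))
    print(th,(ax+.055*u-dd*n).round(4),dd.round(4))
E
python3 -m crank '[{"grip":-1,"x":-1,"y":0.57,"z":0,"ax":0,"ay":0,"az":0},{"grip":-1,"x":-1,"y":0.57,"z":0,"ax":0,"ay":0,"az":0},{"grip":-1,"x":-1,"y":0.57,"z":0,"ax":0,"ay":0,"az":0},{"grip":-1,"x":-1,"y":0.57,"z":0,"ax":0,"ay":0,"az":0},{"grip":-1,"x":-1,"y":0.57,"z":0,"ax":0,"ay":0,"az":0},{"grip":-1,"x":-1,"y":0.57,"z":0,"ax":0,"ay":0,"az":0},{"grip":-1,"x":-1,"y":0.57,"z":0,"ax":0,"ay":0,"az":0},{"grip":-1,"x":-1,"y":0.57,"z":0,"ax":0,"ay":0,"az":0},{"grip":-1,"x":-1,"y":0.57,"z":0,"ax":0,"ay":0,"az":0},{"grip":-1,"x":-1,"y":0.57,"z":0,"ax":0,"ay":0,"az":0},{"grip":-1,"x":-1,"y":0.57,"z":0,"ax":0,"ay":0,"az":0},{"grip":-1,"x":-1,"y":0.57,"z":0,"ax":0,"ay":0,"az":0},{"grip":-1,"x":-1,"y":0.57,"z":0,"ax":0,"ay":0,"az":0},{"grip":-1,"x":-1,"y":0.57,"z":0,"ax":0,"ay":0,"az":0},{"grip":-1,"x":-1,"y":0.57,"z":0,"ax":0,"ay":0,"az":0},{"grip":-1,"x":-1,"y":0.57,"z":0,"ax":0,"ay":0,"az":0}]'; python3 -c "
from h import *
to(.39,-.28,.26)"
```

```text
-1.0662762388295284 0.001850496412579946
-1.0610011556006578 0.0026173999991944857
0.04 [ 0.411  -0.2741] 0.0249
0.3 [ 0.4278 -0.2782] 0.023
0.6 [ 0.4486 -0.2761] 0.0194
0.9 [ 0.464  -0.2709] 0.0208
1.2 [ 0.4768 -0.2632] 0.0239
1.28 [ 0.48   -0.2603] 0.0244
t: 12.82
tcp_pos: [0.4312, -0.1958, 0.2656]
tool_rot: [-3.129, 0.003, 0.661]
wrist_force: [1.0, 0.1, -0.1]
width: -0.0002
t 12.825 tcp [ 0.4312 -0.1958  0.2656] rot [-3.129e+00  3.000e-03  6.610e-01] F [ 1.   0.1 -0.1] w -0.0002
units [-4.21  2.06  0.27]
```

The chute is about 2 mm off by both measures. Now I'll move to the near side of the lever and descend.

```bash
python3 -m crank '[{"grip":-1,"x":-1,"y":0.5,"z":0,"ax":0,"ay":0,"az":0},{"grip":-1,"x":-1,"y":0.5,"z":0,"ax":0,"ay":0,"az":0},{"grip":-1,"x":-1,"y":0.5,"z":0,"ax":0,"ay":0,"az":0},{"grip":-1,"x":-1,"y":0.5,"z":0,"ax":0,"ay":0,"az":0},{"grip":-1,"x":0,"y":0,"z":0,"ax":0,"ay":0,"az":0},{"grip":-1,"x":0,"y":0,"z":0,"ax":0,"ay":0,"az":0}]'; python3 -c "
from h import *
to(.388,-.276,.058)
cv2.imwrite('pics/s6.png',arm.grab_frame('side')[:,:,::-1])"
```

```text
t: 13.58
tcp_pos: [0.3894, -0.277, 0.2601]
tool_rot: [-3.119, 0.004, 0.66]
wrist_force: [-0.3, -0.4, 0.9]
width: 0.0002
t 13.575 tcp [ 0.3894 -0.277   0.2601] rot [-3.119  0.004  0.66 ] F [-0.3 -0.4  0.9] w 0.0002
units [1.00e-02 1.50e-01 1.01e+01]
```

View pics/s6.png

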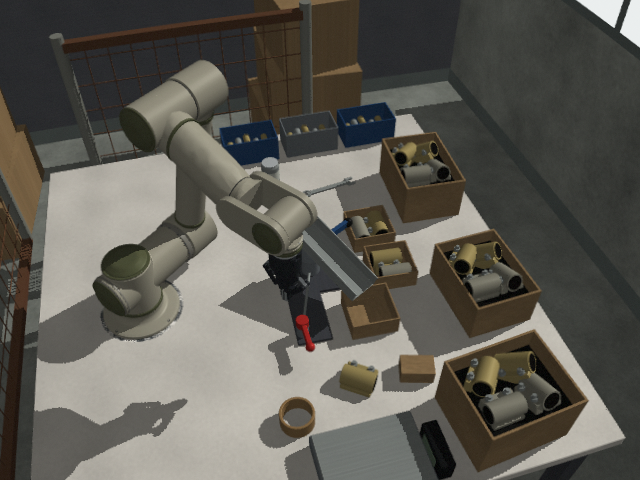

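```bash
python3 -m crank '[{"grip":-1,"x":0,"y":0,"z":1,"ax":0,"ay":0,"az":0},{"grip":-1,"x":0,"y":0,"z":1,"ax":0,"ay":0,"az":0},{"grip":-1,"x":0,"y":0,"z":1,"ax":0,"ay":0,"az":0},{"grip":-1,"x":0,"y":0,"z":1,"ax":0,"ay":0,"az":0},{"grip":-1,"x":0,"y":0,"z":1,"ax":0,"ay":0,"az":0},{"grip":-1,"x":0,"y":0,"z":1,"ax":0,"ay":0,"az":0},{"grip":-1,"x":0,"y":0,"z":1,"ax":0,"ay":0,"az":0},{"grip":-1,"x":0,"y":0,"z":1,"ax":0,"ay":0,"az":0},{"grip":-1,"x":0,"y":0,"z":1,"ax":0,"ay":0,"az":0},{"grip":-1,"x":0,"y":0,"z":1,"ax":0,"ay":0,"az":0},{"grip":-1,"x":0,"y":0,"z":0.4,"ax":0.2,"ay":0,"az":0},{"grip":-1,"x":0,"y":0,"z":0,"ax":0,"ay":0,"az":0},{"grip":-1,"x":0,"y":0,"z":0,"ax":0,"ay":0,"az":0}]'; python3 -c "
from h import *
to(.411,-.2741,.059);to(.4278,-.278,.059)
crop('top',340,210,120,100,6,'pics/c7.png')"
```

```text
t: 15.25
tcp_pos: [0.3906, -0.2656, 0.047]
tool_rot: [-3.101, 0.003, 0.672]
wrist_force: [0.6, -0.2, 0.0]
width: 0.0
t 15.25 tcp [ 0.3906 -0.2656  0.047 ] rot [-3.101e+00  3.000e-03  6.720e-01] F [ 0.6 -0.2  0. ] w 0.0
units [ 0.53  0.94 -0.64]
t 15.25 tcp [ 0.3906 -0.2656  0.047 ] rot [-3.101e+00  3.000e-03  6.720e-01] F [ 0.6 -0.2  0. ] w 0.0
units [ 1.07  1.62 -0.67]
```

View pics/c7.png

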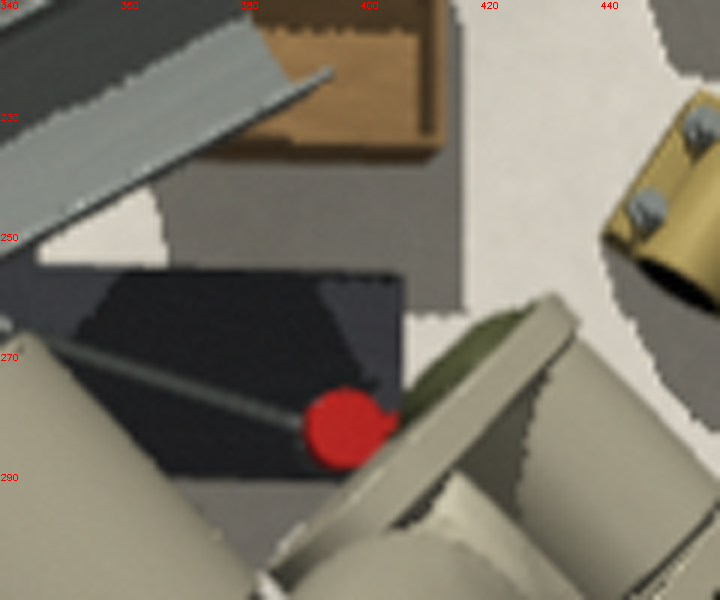

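```bash
python3 -m crank '[{"grip":-1,"x":0,"y":0.4,"z":-0.3,"ax":-0.2,"ay":0,"az":0},{"grip":-1,"x":0,"y":0.3,"z":-0.3,"ax":-0.2,"ay":0,"az":0},{"grip":-1,"x":0.25,"y":0.2,"z":0,"ax":0,"ay":0,"az":0},{"grip":-1,"x":0.25,"y":0.2,"z":0,"ax":0,"ay":0,"az":0},{"grip":-1,"x":0.25,"y":0.25,"z":0,"ax":0,"ay":0,"az":0},{"grip":-1,"x":0,"y":0,"z":0,"ax":0,"ay":0,"az":0}]'; python3 -c "
from h import *
to(.4278,-.278,.059);to(.4486,-.2761,.059)
crop('side',270,280,90,80,6,'pics/s8.png')"
```

```text
t: 16.05
tcp_pos: [0.4219, -0.2789, 0.0607]
tool_rot: [3.137, 0.003, 0.672]
wrist_force: [0.7, 0.1, 0.1]
width: 0.0
t 16.05 tcp [ 0.4219 -0.2789  0.0607] rot [3.137e+00 3.000e-03 6.720e-01] F [0.7 0.1 0.1] w 0.0
units [0.26 0.15 0.08]
t 16.05 tcp [ 0.4219 -0.2789  0.0607] rot [3.137e+00 3.000e-03 6.720e-01] F [0.7 0.1 0.1] w 0.0
units [1.13 0.72 0.08]
```

View pics/s8.png

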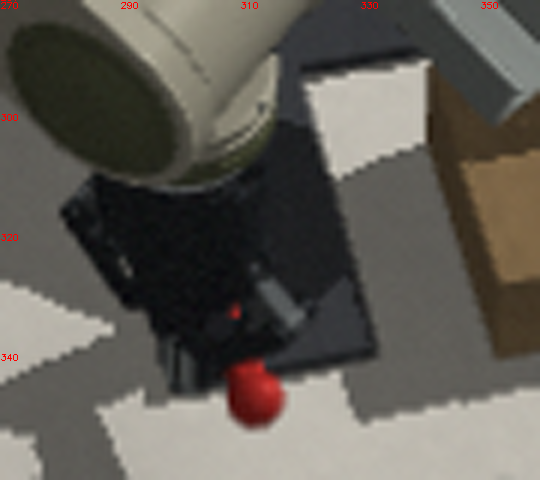

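```bash
python3 -m crank '[{"grip":-1,"x":0.4,"y":0.25,"z":0,"ax":0,"ay":0,"az":0},{"grip":-1,"x":0.4,"y":0.25,"z":0,"ax":0,"ay":0,"az":0},{"grip":-1,"x":0.4,"y":0.2,"z":0,"ax":0,"ay":0,"az":0}]'; python3 -c "
from h import *
to(.464,-.2709,.059);to(.4768,-.2632,.059)
crop('side',270,280,90,80,6,'pics/s9.png')"
```

```text
t: 16.48
tcp_pos: [0.4498, -0.2745, 0.0603]
tool_rot: [3.139, 0.003, 0.671]
wrist_force: [-2.2, 0.8, -0.5]
width: 0.0003
t 16.475 tcp [ 0.4498 -0.2745  0.0603] rot [3.139e+00 3.000e-03 6.710e-01] F [-2.2  0.8 -0.5] w 0.0003
units [0.66 0.3  0.06]
t 16.475 tcp [ 0.4498 -0.2745  0.0603] rot [3.139e+00 3.000e-03 6.710e-01] F [-2.2  0.8 -0.5] w 0.0003
units [1.41 0.4  0.06]
```

View pics/s9.png

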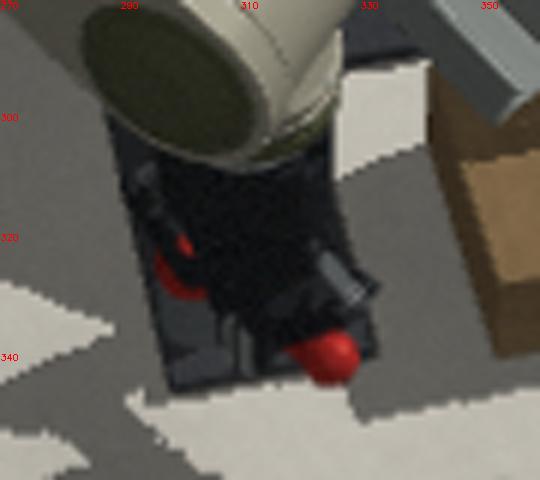

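The lever is turning with a gentle 2 N push. The ball is now at (325,339) in the side view.

```bash
python3 -m crank '[{"grip":-1,"x":0.35,"y":0.2,"z":0,"ax":0,"ay":0,"az":0},{"grip":-1,"x":0.35,"y":0.1,"z":0,"ax":0,"ay":0,"az":0},{"grip":-1,"x":0.3,"y":0.05,"z":0,"ax":0,"ay":0,"az":0},{"grip":-1,"x":0.2,"y":0,"z":0,"ax":0,"ay":0,"az":0},{"grip":-1,"x":0,"y":0,"z":0,"ax":0,"ay":0,"az":0}]'; python3 -c "
from h import *
to(.4768,-.2632,.059);to(.480,-.2603,.059)
s=arm.grab_frame('side');h=cv2.cvtColor(s,cv2.COLOR_RGB2HSV)
crop('side',270,280,90,80,6,'pics/s10.png')"
```

```text
t: 17.15
tcp_pos: [0.4759, -0.2641, 0.0603]
tool_rot: [3.138, 0.003, 0.672]
wrist_force: [-0.4, -0.2, 0.6]
width: -0.0004
t 17.15 tcp [ 0.4759 -0.2641  0.0603] rot [3.138e+00 3.000e-03 6.720e-01] F [-0.4 -0.2  0.6] w -0.0004
units [ 0.06 -0.01  0.06]
t 17.15 tcp [ 0.4759 -0.2641  0.0603] rot [3.138e+00 3.000e-03 6.720e-01] F [-0.4 -0.2  0.6] w -0.0004
units [ 0.28 -0.02  0.06]
```

View pics/s10.png

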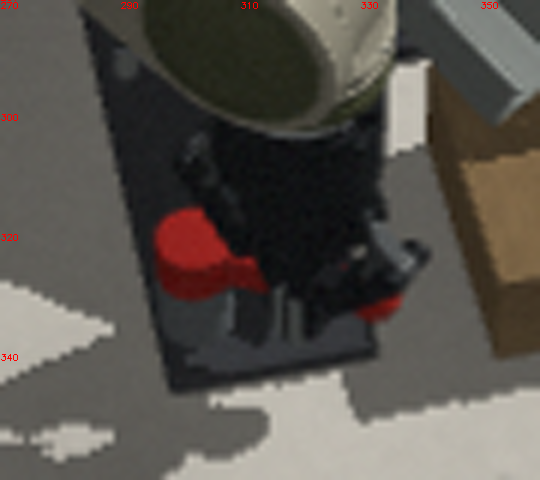

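```bash
python3 -m crank '[{"grip":-1,"x":0.2,"y":-0.1,"z":0,"ax":0,"ay":0,"az":0},{"grip":-1,"x":0.2,"y":-0.1,"z":0,"ax":0,"ay":0,"az":0}]'; python3 -m crank '[{"grip":-1,"x":0.15,"y":-0.08,"z":0,"ax":0,"ay":0,"az":0}]';python3 -m crank '[{"grip":-1,"x":0.15,"y":-0.08,"z":0,"ax":0,"ay":0,"az":0}]'
```

```text
t: 17.5
tcp_pos: [0.48, -0.2568, 0.0605]
tool_rot: [3.135, 0.003, 0.671]
wrist_force: [0.3, -2.3, -1.3]
width: -0.0003
t: 17.62
tcp_pos: [0.4816, -0.2536, 0.0606]
tool_rot: [3.135, 0.003, 0.671]
wrist_force: [-0.2, -2.5, -1.6]
width: -0.0001
t: 17.75
tcp_pos: [0.4826, -0.2518, 0.0607]
tool_rot: [3.132, 0.006, 0.672]
wrist_force: [-11.3, -18.7, -3.4]
width: 0.0002
```

The force jumped to 22 N, so the lever is at its stop. Backing off.

```bash
python3 -m crank '[{"grip":-1,"x":-0.3,"y":0.2,"z":0,"ax":0,"ay":0,"az":0},{"grip":-1,"x":-0.8,"y":0.4,"z":0,"ax":0,"ay":0,"az":0},{"grip":-1,"x":-0.8,"y":0.4,"z":0,"ax":0,"ay":0,"az":0},{"grip":-1,"x":-0.3,"y":0.2,"z":-0.5,"ax":0,"ay":0,"az":0},{"grip":-1,"x":0,"y":0,"z":-1,"ax":0,"ay":0,"az":0},{"grip":-1,"x":0,"y":0,"z":-1,"ax":0,"ay":0,"az":0},{"grip":-1,"x":0,"y":0,"z":-1,"ax":0,"ay":0,"az":0},{"grip":-1,"x":0,"y":0,"z":-1,"ax":0,"ay":0,"az":0},{"grip":-1,"x":0,"y":0,"z":-1,"ax":0,"ay":0,"az":0},{"grip":-1,"x":0,"y":0,"z":-1,"ax":0,"ay":0,"az":0},{"grip":-1,"x":0,"y":0,"z":-1,"ax":0,"ay":0,"az":0},{"grip":-1,"x":0,"y":0,"z":-1,"ax":0,"ay":0,"az":0},{"grip":-1,"x":0,"y":0.3,"z":-1,"ax":0,"ay":0,"az":0},{"grip":-1,"x":-1,"y":0.7,"z":-0.5,"ax":0,"ay":0,"az":0},{"grip":-1,"x":-1,"y":0.7,"z":0,"ax":0,"ay":0,"az":0},{"grip":-1,"x":-1,"y":0.7,"z":0,"ax":0,"ay":0,"az":0},{"grip":-1,"x":-1,"y":0.7,"z":0,"ax":0,"ay":0,"az":0},{"grip":-1,"x":-1,"y":0.7,"z":0,"ax":0,"ay":0,"az":0},{"grip":-1,"x":0,"y":0,"z":0,"ax":0,"ay":0,"az":0},{"grip":-1,"x":0,"y":0,"z":0,"ax":0,"ay":0,"az":0}]'; python3 -c "
from h import *
to(.4768,-.2632,.059)
cv2.imwrite('pics/s11.png',arm.grab_frame('side')[:,:,::-1])
crop('top',240,140,200,150,4,'pics/c11.png')"
```

```text
t: 20.25
tcp_pos: [0.4252, -0.4271, 0.2792]
tool_rot: [3.129, 0.001, 0.668]
wrist_force: [0.4, -0.3, 0.4]
width: -0.0002
t 20.25 tcp [ 0.4252 -0.4271  0.2792] rot [3.129e+00 1.000e-03 6.680e-01] F [ 0.4 -0.3  0.4] w -0.0002
units [ 7.12 -4.97 10.94]
```

View pics/s11.png

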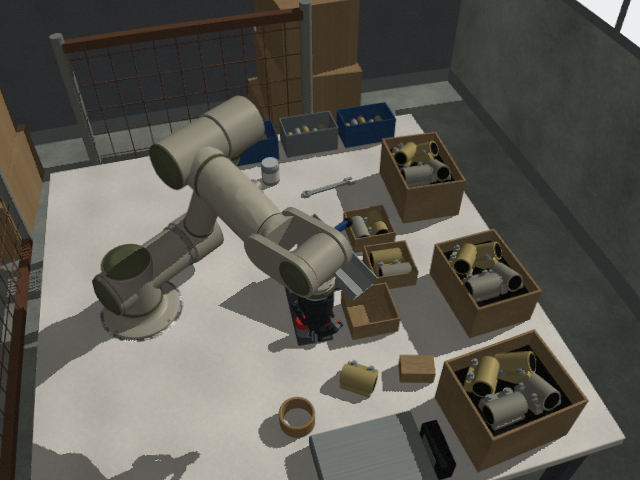

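View pics/c11.png

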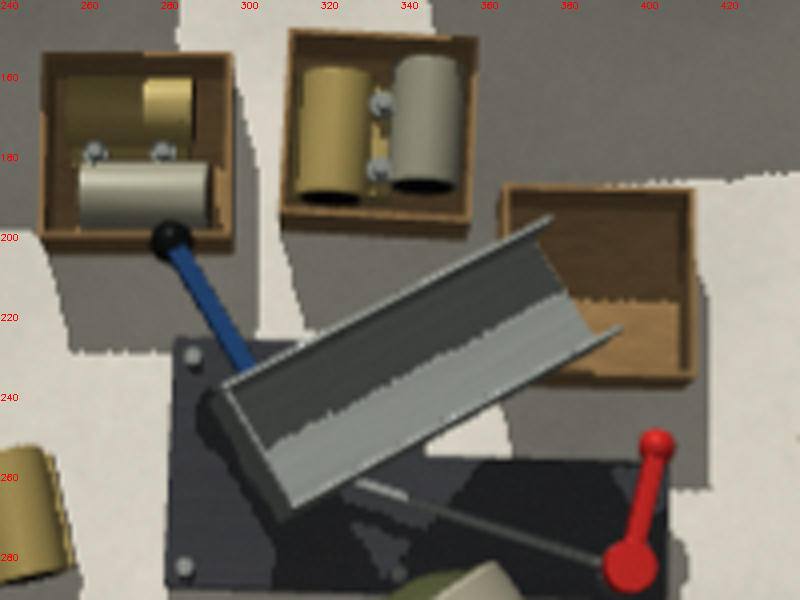

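The lever moved from pointing right to (657,445) from its hub at (630,566), so it has turned about 1.35 rad. The chute hasn't moved: its mouth tips are still at (553,218) and (622,328). The gripper is high and clear.

```bash
python3 -c "
from h import *
f=lambda l:[[240+a/4-.4,140+b/4-.4] for a,b in l]
p=onz('top',f([(630,566),(657,445)]),.065);d=p[1]-p[0];print('lock',np.arctan2(d[1],d[0])+np.pi/2+.043)
print(arm.hand_in())"
```

```text
lock 1.3512612553101238
the job is handed in; nothing more can be done
None
```

I pushed the blue arm with the shut fingertips until the chute pointed at the empty right-hand carton, then pushed the red lever round to its stop. I backed off and handed in at about 20 s of the 64 s allowed.

- **Chute aim:** it was about 2 mm (chute mouth) to 3 mm (black ball) off the carton's middle before I touched the lever, against a 28 mm limit. The last top view showed it unmoved.
- **Lock lever:** it measured about 1.35 rad, which is its stop.
- **Push forces:** about 2–3 N on both the arm and the lever. There was one reading of 22 N when the lever met its stop, under the 38 N limit.
- **At the end:** the gripper was about 0.28 m up and touching nothing. The loose things looked unmoved where I could see them, but I did not measure their positions, and the arm hid some of them in the last views.
- **Went wrong:** two calls gave an input error and moved nothing: my first move, because each row must list every key, and a help query. One descent went about 12 mm too low beside the lever, without contact, and I corrected it before pushing.

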